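# Stock the sloping bread keeper

### The arm

A 6-joint arm with a two-finger parallel gripper is mounted at the origin on the work surface. World frame = base frame: x ahead of the robot, y to its left, z up, the work surface at z = 0. Lengths are in mm, angles in rad, forces in N, time in s.
With the tool pointing down it reaches from about 350 to 975 mm from the base axis. Payload 7.1 kg.
Tool frame: the origin (TCP) lies between the finger pads; the fingertips stand 17 mm ahead of it and the grasp point (between the pads) lies 2 mm behind it (tip_reach is the y of the fingertips in the tool frame, in mm); y points along the fingers, x is the direction in which the jaws open and shut, and the axes are right-handed (so a half turn about y gives the same grasp; the last joint's range is limited). The gripper opens to 88 mm and grips with 3 to 60 N. Pads are 20 mm wide; open, the fingers measure 115 mm over their backs; the gripper's body (75 mm by 178 mm) begins 61 mm behind the grasp point.
Start: joints at [-1.22, 0.423, 1.63, -0, 1.089, -0.019], TCP at [225.909, -582.726, 239.675] pointing down, gripper open.
Joint ranges: [-3, 3], [-0.9, 2.11], [0.09, 2.58], [-1.31, 4.45], [0.11, 2.69], [-2.54, 2.54]. Speed limits (rad/s): [2.39, 2.39, 3.01, 3.14, 3.14, 3.14].

### API

Orientations are given as a rotation vector (axis times angle).
In Python, from workcell import get_obs, get_image, camera_model, close_job, silhouettes, tip_of, tip_reach gives the robot as it stands. The module is installed in compiled form; this text tells all that it offers.
- The arm moves only by the tool arm_command, never from a script. Its argument "targets" is a list of rows, each a list of 4 numbers: the shift along the tool's x, y, z in mm, then the turn about the tool's y in rad. A call has 1 to 20 rows; each row shifts and turns the commanded pose from where the row before left it, along the tool's axes as they then stand; what a row does not reach is not made up. A row lasts 1/12 s, in which the tool goes at most 41.7 mm and 7.16 degrees, less where a joint would pass 70% of its speed; a pose out of reach is approached as far as the arm can. A call is refused whole if a number of a shift passes 41.7 or a number of a turn 0.125, either way. A call with a gripper value outside its range is refused whole. "gripper" is the opening in per cent of the stroke, from 0 (shut) to 100 (fully open), set as the call begins (left out, the last holds). The fingers move at their own pace and stop on an object; the grip force is fixed at half the most. Time passes only in rows, so rows that do not move let the fingers close. It gives the time, the measured TCP pose, the force and the opening at its end, in the units of the state.
- get_obs(): the state, without advancing time (a new reading comes with each control period).
- get_image(name): name is "scene" or "top"; returns the picture (384x512x3 uint8, blue, green, red); there is no depth.
- camera_model(name): a dict with "mtx" (3x3 intrinsics, pixels), "position" and "orientation" of the camera in the world. Camera axes: x right, y up, looking along -z (the intrinsics and any distortion apply to the point x, -y, -z); pixel columns grow to the right and rows downward; lengths in mm; the calibration is good to about 2 mm. A picture is of the moment at which its call begins. camera_model takes no time and is no camera call.
- close_job(): hands the job in, once; it reports no verdict.
Trained networks look in the newest picture that a camera, given by its name, has taken for a name from the list of things; names that differ only in an ending like _2 or _b are one class to them, and where a whole thing is asked for, a point or a joint stands for the part that bears it (a point fixed in the world has none). Each returns a list of dicts, best first, with "conf" (0 to 1); they miss things now and then, are a little off and sometimes report something else, mostly with a low value. They report only what shows in the picture. A call takes as long as a camera call. They do not tell look-alikes from the thing itself.
- silhouettes(camera, thing): "pixels" (384x512 bool, what is visible of it) and "at" ([column, row] in pixels, amid what is visible of it).
- tip_of(camera, thing): "at" ([column, row] in pixels: a listed point, or the origin of a listed thing).
The state is a dict: "t": time; "qpos": joint angles; "qvel": joint speeds; "joint_torque": joint torques, N m; "ee_pos": TCP position; "orientation": TCP orientation; "ft_force": force on the tool from outside, world axes, zero at the start; "moment": the same for the moment, N m; "width": finger opening in mm.
Only numpy, scipy, OpenCV 4.12 (cv2) and the standard library are available. Lean on these libraries where they do the work, as an engineer would, in place of code of your own. Each camera call takes 0.05 s, during which the arm holds its last target. There are 200 camera calls.

### The job

Put the short cardboard cake box away in the sloping bread keeper that stands under the wire shelf: press the release tab on the keeper's white cover down while you slide the cover along its rails until it is fully open, lay the box right side up, flat on the floor of the bay that this uncovers, and slide the cover fully shut again so that its tab springs back up. Use the shorter of the two cardboard boxes, and leave the other goods on the table standing where they are.

Things in the scene. Friction and masses are not known exactly. Their poses are not given: they have to be found in the camera images.
- short_box: The short cardboard cake box to put away: 100 (its x) x 60 (its y) x 50 mm tall (its z), 0.18 to 0.35 kg, a paper label round one end; loose on the table. Origin: centre of its underside, z up. Held across its 60 mm width.
- bin: The keeper's sloping steel bin, fixed, 170 (x) x 320 (y) mm outside. Origin: centre of its underside. x runs up the slope, 30 degrees above level, away from the robot; y level along the rails; z square to the cover, so 30 degrees from vertical, leaning to the robot. The box goes in the right bay (negative y). The left bay is always closed by a clear panel, top at z = 80 mm.
- bay_floor (a point): Centre of the right bay's floor: bin (0, -79, 4) mm, axes as the bin's. The bay measures 162 (x) x 154 (y) mm inside and is closed by the cover at bin z 82 to 86 mm. Two steel rails run along y; their lips, at bin z 95.5 to 100.5 mm, leave a mouth of bin x -66 to 66 mm.
- shelf_edge (a point): Middle of the front edge of the chrome wire shelf fixed over the keeper, 310 mm above the table; axes level, x away from the robot, y along the edge. The shelf reaches 170 mm in x and 185 mm to either side in y; it is solid to tools from 282 to 317 mm above the table at the front edge. Its two posts, 22 mm thick, stand at x = 150 mm, y = +-185 mm. A tool square to the cover clears it; a vertical one does not.
- cover (a joint): How far the white cover (154 mm long, 158 mm wide) is slid along the bin's +y, m: 0 shut, 0.150 fully open, stops at both ends. Rubs with about 1.5 N, stays where left. Latched at 0 until the tab is held down 6 mm; once it has left the shut place the rail lip keeps the tab about 6 mm down, and it springs up only within 2 mm of shut.
- tab (a joint): How far the grey release tab on the cover is pressed (along the bin's -z), m: 0 up, 0.010 bottomed. Spring: 4 N at 0, 8 N at 0.010. The cover is free to slide from 0.006.
- tab_fin (a point): Centre of the top of the tab's upright fin; moves with cover and tab; axes as the bin's. Fin: 46 (x) x 14 (y) x 28 mm tall, rising from a flat tab plate that reaches 32 mm to either side in y, 35 mm down and 63 mm up the slope. It can be pinched across y, or pushed from the side while the plate is pressed. With the cover shut and tab up it is at bin (0, -78, 130) mm.
- long_box: Bystander: like the short box but 160 mm long (x), 60 x 50 mm. Origin: centre of underside.
- cake_dome: Bystander: small chocolate cake under a clear dome on a black base, 124 mm across, 78 mm tall. Origin: centre of underside.
- tub: Bystander: round white tub with grey lid, 100 mm across, 74 mm tall. Origin: centre of underside.
- jar: Bystander: amber glass jar, 70 mm across, 100 mm tall. Origin: centre of underside.
- can: Bystander: steel can, 74 mm across, 110 mm tall. Origin: centre of underside.
- tape: Bystander: roll of clear tape lying flat, 90 mm across, 25 mm tall. Origin: centre of underside.
Mind the look-alikes: they are no part of the job. Leave any green look-alike of the short_box alone.

How it is judged:
By the outcome, as a careful person would: the job done as asked, in the order asked, and still so for the second after the job is handed in, with the robot touching nothing.
It also fails if it takes over 72 s, if anything falls off the work surface, if the arm or the gripper's body presses on something with over 40 N, if the wrist force passes 120 N, or if a joint passes its speed limit or range.

## Working session

There is one attempt and no reset: what is moved stays moved. The work goes in short steps, Python scripts to look and compute and a tool call to move; the robot and the scene stay as the last step left them, time stands still between calls to the robot, and variables do not carry over. Pictures are saved under pics/ and viewed, about 8 in all and at most 12, crops included, and the job is handed in when it is done.

Besides the shell and the picture viewer there is one more tool, called as name(argument=value, ...) on one line, values as JSON. arm_command: Moves the arm, as the interface text tells. Its arguments: {"type":"object","properties":{"targets":{"type":"array","items":{"type":"array","items":{"type":"number"}}},"gripper":{"type":"number"}},"required":["targets"]}

```bash
mkdir -p pics; cat > h.py <<'E'
import numpy as np, cv2
from scipy.spatial.transform import Rotation as R
from workcell import *
E
python3 - <<'E'
from h import *
o=get_obs(); print(o)
for c in("scene","top"):
    cv2.imwrite(f"pics/{c}0.png",get_image(c)); m=camera_model(c); print(c,m)
    for t in ["short_box","long_box","bin","bay_floor","shelf_edge","cover","tab_fin","cake_dome","tub","jar","can","tape"]:
        print(t,[(np.round(d["at"],1).tolist(),round(d["conf"],2)) for d in tip_of(c,t)] if t!="cover" else [(np.round(d["at"],1).tolist(),round(d["conf"],2)) for d in silhouettes(c,t)])
E
```

```text
{'t': 0.0, 'qpos': array([-1.22000433e+00,  4.23855108e-01,  1.63067584e+00,  8.14467737e-06,
        1.08860705e+00, -1.89669095e-02]), 'qvel': array([ 5.21636432e-04,  1.30827475e-03, -7.18724143e-04,  6.02966978e-05,
       -1.11661756e-03,  2.15111890e-04]), 'joint_torque': array([ 6.01781849e-04, -5.44636095e+01, -2.73667234e+01,  6.44524838e-02,
        2.27938994e-02, -1.03405578e-04]), 'ee_pos': array([ 225.73283436, -582.24538444,  238.89833695]), 'orientation': array([-1.36081394,  0.93356843, -0.93149896]), 'ft_force': array([ 0.37187121, -0.10524445,  0.49436844]), 'moment': array([ 0.01855691, -0.01687621,  0.01719582]), 'width': 88.12321534618192}
scene {'mtx': array([[434.29151799,   0.        , 254.39663376],
       [  0.        , 434.29151799, 189.83359695],
       [  0.        ,   0.        ,   1.        ]]), 'position': array([ 157.35974925,  838.60557867, 1188.96999394]), 'orientation': array([ 0.21391277, -1.003008  , -2.56319977])}
short_box [([317.0, 165.3], 0.76), ([222.7, 151.5], 0.46), ([284.7, 316.6], 0.35), ([270.2, 155.3], 0.31)]
long_box [([190.5, 307.1]
[... 354 characters left out ...]
{'mtx': array([[431.39872598,   0.        , 258.16095799],
       [  0.        , 431.39872598, 185.72445394],
       [  0.        ,   0.        ,   1.        ]]), 'position': array([ 302.81453222,   -1.40789864, 1317.59357892]), 'orientation': array([ 0.1668917 , -0.17073693, -1.56136457])}
short_box [([378.1, 236.9], 0.92), ([351.2, 124.3], 0.77)]
long_box [([147.8, 187.5], 0.75)]
bin [([265.8, 168.9], 0.67)]
bay_floor [([378.6, 237.9], 0.26)]
shelf_edge [([261.7, 153.4], 0.69)]
cover [([289.6, 177.1], 0.68)]
tab_fin [([289.9, 178.7], 0.79)]
cake_dome [([372.5, 177.9], 0.91)]
tub [([143.6, 236.7], 0.6)]
jar [([369.8, 176.7], 0.63), ([165.2, 271.5], 0.61)]
can []
tape [([267.0, 250.3], 0.6)]
```

```bash
python3 -c "
import cv2,numpy as np
a=cv2.imread('pics/scene0.png');b=cv2.imread('pics/top0.png')
cv2.imwrite('pics/v1.png',cv2.resize(a,(800,600)));cv2.imwrite('pics/v2.png',cv2.resize(b,(800,600)))"
```

```text
(no output)
```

View pics/v1.png

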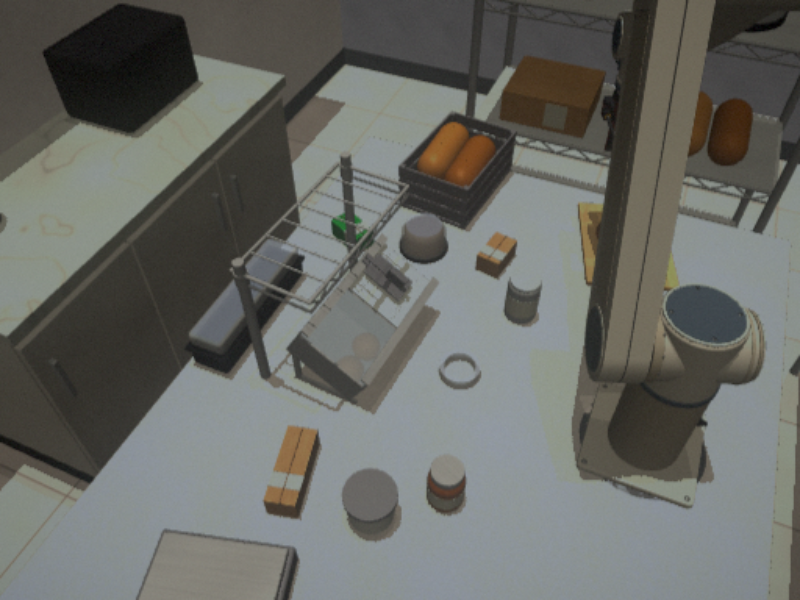

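View pics/v2.png

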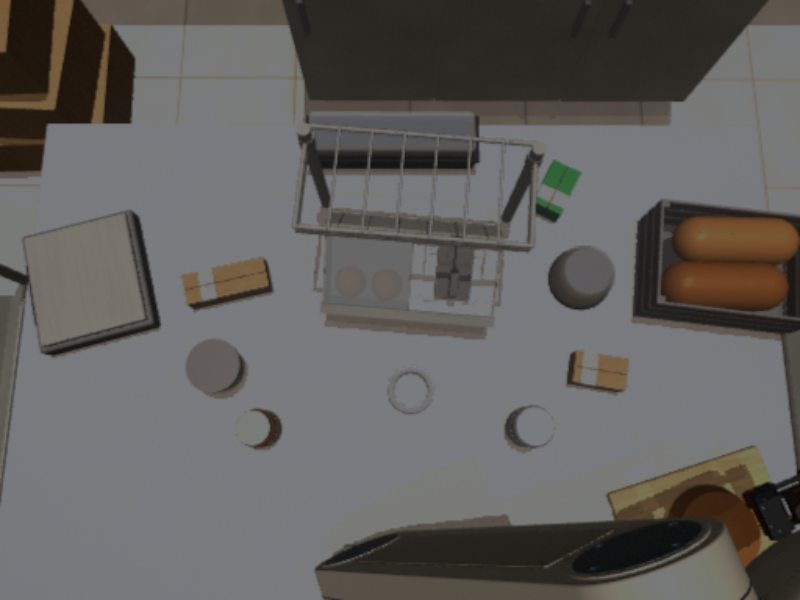

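The scene view shows the short box at about (495,255)/800, the long box at (292,470), and the green look-alike behind at (350,228). In the top view the short box is at (600,371), the tab fin at (453,285), and the shelf front edge runs from (294,229) to (534,246).

```bash
cat >> h.py <<'E'
CM={}
def cam(c):
    if c not in CM:
        m=camera_model(c); CM[c]=(m["mtx"],np.array(m["position"]),R.from_rotvec(m["orientation"]).as_matrix())
    return CM[c]
def proj(c,P):
    K,p,Rm=cam(c); q=(np.atleast_2d(P)-p)@Rm; q=q*[1,-1,-1]
    u=q@K.T; return u[:,:2]/u[:,2:]
def ray(c,uv):
    K,p,Rm=cam(c); d=np.linalg.solve(K,[uv[0],uv[1],1])*[1,-1,-1]; return p,Rm@d
def onz(c,uv,z):
    p,d=ray(c,uv); return p+d*(z-p[2])/d[2]
def tri(a,b):
    p,d=ray("scene",a); q,e=ray("top",b)
    s=np.linalg.lstsq(np.c_[d,-e],q-p,rcond=None)[0]
    A,B=p+d*s[0],q+e*s[1]; return (A+B)/2,np.linalg.norm(A-B)
E
cat >> h.py <<'E'
def binpose(v):  # x,y,z,yaw -> R,t ; x up slope 30deg, z leaning to robot
    return R.from_euler("zy",[v[3],-np.pi/6]).as_matrix(),np.array(v[:3])
E
python3 - <<'E'
from h import *
print("fin",tri((254,173.1),(289.9,178.7)))
print("bin?",tri((240.5,187.5),(265.8,168.9)))
print("shelf",tri((233.3,154.6),(261.7,153.4)),onz("top",(261.7,153.4),310))
for p in [(294,229),(534,246)]: print(onz("top",np.array(p)*.64,310))
print("box",tri((317,165.3),(378.1,236.9)),onz("top",(378.1,236.9),0),onz("scene",(317,165.3),0))
a=cv2.imread('pics/scene0.png')[110:265,170:300];b=cv2.imread('pics/top0.png')[125:220,190:350]
cv2.imwrite('pics/v3.png',cv2.resize(a,None,fx=4.5,fy=3.85,interpolation=2)); cv2.imwrite('pics/v4.png',cv2.resize(b,None,fx=5,fy=5,interpolation=2))
E
```

```text
fin (array([570.34261053, -90.83011751, 172.71189281]), np.float64(4.932407863268623))
bin? (array([595.94139385, -26.43039495, 158.00567035]), np.float64(15.913361187915545))
shelf (array([601.81319985, -12.303552  , 310.07845298]), np.float64(3.066316048033683)) [603.40369403 -11.99984586 310.        ]
[620.15465438 167.30784695 310.        ]
[ 593.85380402 -206.3036168   310.        ]
box (array([ 426.42609883, -365.36674227,   20.22116689]), np.float64(7.436196322879961)) [ 432.08797735 -370.4528855     0.        ] [ 427.31581907 -386.64526005    0.        ]
```

```bash
python3 -c "
import cv2
a=cv2.imread('pics/scene0.png')[110:265,170:300]
cv2.imwrite('pics/v3.png',cv2.resize(a,None,fx=3.8,fy=3.8,interpolation=2))"
```

```text
(no output)
```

View pics/v3.png

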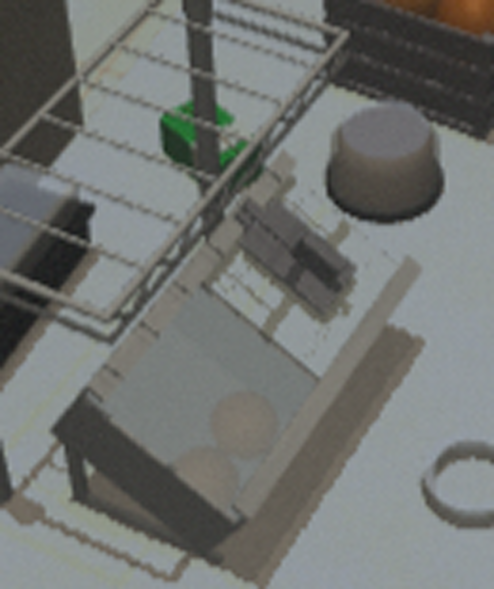

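View pics/v4.png

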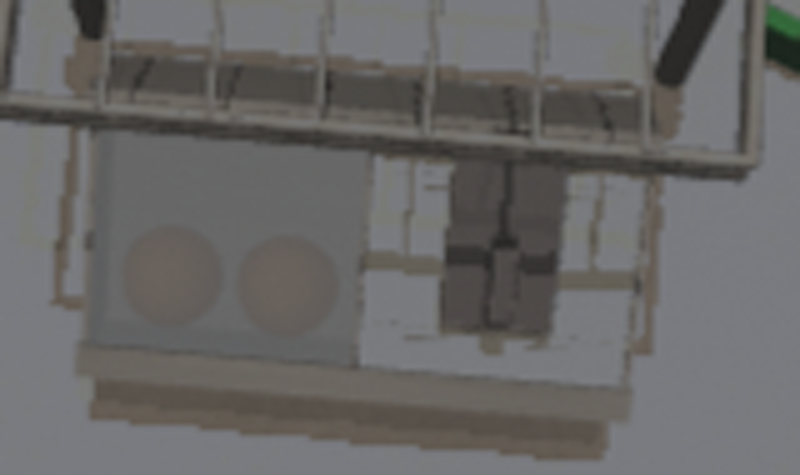

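The crops show the front rail from top-crop (79,375) to (630,418), and the fin as a raised block at top-crop (504,284) and scene-crop (322,262). I'll fit the bin pose to these edges.

```bash
python3 - <<'E'
from h import *
from scipy.optimize import least_squares
T=lambda x,y:(x/5+190,y/5+125); S=lambda x,y:(x/3.8+170,y/3.8+110)
obs=[("top",T(78,375),(-85,160,100.5)),("top",T(630,418),(-85,-160,100.5)),("top",T(80,343),(-66,160,100.5)),("top",T(632,385),(-66,-160,100.5)),
("top",T(504,284),(0,-78,130)),("top",(289.9,178.7),(0,-78,130)),
("scene",S(422,266),(-85,-160,100.5)),("scene",S(408,257),(-66,-160,100.5)),("scene",S(243,520),(-85,160,100.5)),("scene",S(238,497),(-66,160,100.5)),
("scene",S(325,262),(0,-78,130)),("scene",(254,173.1),(0,-78,130))]
def f(v):
    Rb,t=binpose(v); return np.concatenate([proj(c,Rb@np.array(P)+t)[0]-uv for c,uv,P in obs])
r=least_squares(f,[600,0,60,-.07],loss="soft_l1",x_scale=[1,1,1,.01])
print(r.x); print(r.fun.reshape(-1,2).round(1))
Rb,t=binpose(r.x)
for n,P in [("fin",(0,-78,130)),("floor",(0,-79,4)),("lowcorner",(-85,0,0)),("panelcorner",(-66,0,82))]:
    w=Rb@np.array(P)+t; print(n,w.round(1),proj("top",w),proj("scene",w))
# short box fit: silhouettes
for c in("top","scene"):
    get_image(c)
    for d in silhouettes(c,"short_box")[:4]:
        m=d["pixels"].astype(np.uint8); rr=cv2.minAreaRect(cv2.findNonZero(m)); print(c,round(d["conf"],2),m.sum(),d["at"],rr)
        np.save(f"sb_{c}_{int(d['at'][0])}.npy",m)
E
ls *.npy
```

```text
[ 6.38971668e+02 -1.78618156e+01  4.70498428e+01 -7.69475046e-02]
[[-0.5  0.3]
 [-0.2  0.1]
 [-0.6  0.5]
 [ 0.2  0.5]
 [ 0.6 -0.3]
 [ 1.5  2.8]
 [-1.5  0.8]
 [-1.9 -0.3]
 [ 1.5 -1.9]
 [-2.   0.2]
 [-1.2 -3.5]
 [ 0.3  2.4]]
fin [568.8 -95.6 156.6] [[291.38047372 181.46905406]] [[254.31874255 175.48563647]]
floor [631.7 -96.6  47.5] [[288.62093095 169.29717546]] [[238.37172875 191.86170377]]
lowcorner [565.6 -11.3   4.7] [[260.41624995 193.31423756]] [[245.63904441 222.35442149]]
panelcorner [541.  -12.8  85.2] [[261.123229   196.17739042]] [[252.11136987 209.23191647]]
top 0.72 841 [383.5, 236.4] ((382.6480407714844, 236.9359893798828), (38.281490325927734, 22.897336959838867), 10.304845809936523)
top 0.66 677 [351.7, 118.5] ((355.0365295410156, 121.85037231445312), (19.754793167114258, 36.06608581542969), 25.016895294189453)
scene 0.63 180 [219.2, 146.4] ((223.5, 145.5), (13.0, 23.0), 90.0)
scene 0.6 501 [317.1, 158.9] ((316.9727783203125, 162.47769165039062), (19.27857208251953, 29.902891159057617), 39.289405822753906)
sb_scene_219.npy
sb_scene_317.npy
sb_top_351.npy
sb_top_383.npy
```

```bash
python3 - <<'E'
from h import *
from scipy.optimize import minimize
o=get_obs(); M=R.from_rotvec(o["orientation"]).as_matrix(); print(M.round(3))
ms={"top":np.load("sb_top_383.npy"),"scene":np.load("sb_scene_317.npy")}
def hull(c,v,L=100):
    x,y,a=v; P=np.array([[sx*L/2,sy*30,z] for sx in(-1,1) for sy in(-1,1) for z in(0,50)])@R.from_euler("z",a).as_matrix().T+[x,y,0]
    im=np.zeros((384*4,512*4),np.uint8); h=cv2.convexHull((proj(c,P)*4).astype(np.float32)); cv2.fillPoly(im,[h.astype(np.int32)],1)
    return cv2.resize(im.astype(np.float32),(512,384),interpolation=cv2.INTER_AREA)
def f(v):
    s=0
    for c in ms:
        h=hull(c,v); s+=1-np.minimum(h,ms[c]).sum()/np.maximum(h,ms[c]).sum()
    return s
for a0 in(0,-.25,.3,1.4):
    b=min((minimize(f,[425+dx,-370+dy,a0],method="Nelder-Mead",options=dict(initial_simplex=[[425+dx,-370+dy,a0+1.57],[440+dx,-370+dy,a0+1.57],[425+dx,-355+dy,a0+1.57],[425+dx,-370+dy,a0+1.8]])) for dx in(0,) for dy in(0,)),key=lambda r:r.fun)
    print(b.x,b.fun)
E
```

```text
[[ 0.361 -0.     0.932]
 [-0.932 -0.     0.361]
 [ 0.    -1.    -0.   ]]
[ 425.98232998 -376.63822923    1.41140163] 0.15701639652252197
[ 424.97906412 -376.78108987    1.41663174] 0.151996910572052
[ 424.82577338 -376.69492366    1.38192162] 0.15643560886383057
[ 426.40167057 -376.42733065    4.54213228] 0.15274709463119507
```

The tool always points straight down in this interface, so I'll pinch the lower half of the fin, with the gripper body in front of the shelf edge. I turn the jaws along the rails first, which makes the tool axes (−v, down, u) with u and v level along the bin's slope and rails, then move in front of the keeper.

arm_command(targets=[[0,0,0,0.112],[0,0,0,0.112],[0,0,0,0.112],[0,0,0,0.112],[-36.6,0,15,0],[-36.6,0,15,0],[-36.6,0,15,0],[-36.6,0,15,0],[-36.6,0,15,0],[-36.6,0,15,0],[-36.6,0,15,0],[-36.6,0,15,0],[-36.6,0,15,0],[-36.6,0,15,0],[-36.6,0,15,0],[-36.6,0,15,0],[-36.6,0,15,0],[-36.6,0,15,0]])

```text
t: 3.0
ee_pos: [475.9, -86.4, 240.0]
orientation: [-1.171, 1.266, -1.267]
ft_force: [0.8, -0.8, -0.2]
width: 88.0
```

```bash
cat >> h.py <<'E'
YAW=-.077
def uv(p): 
    c,s=np.cos(YAW),np.sin(YAW); return np.array([p[0]*c+p[1]*s,-p[0]*s+p[1]*c,p[2]])
def st():
    o=get_obs(); M=R.from_rotvec(o["orientation"]).as_matrix()
    print("t",round(o["t"],2),"xyz",o["ee_pos"].round(1),"uvz",uv(o["ee_pos"]).round(1),"xang",round(np.arctan2(M[1,0],M[0,0]),3),"down",M[2,1].round(3),"F",o["ft_force"].round(1),"w",round(o["width"],1),"q",o["qpos"].round(2)); return o
E
python3 - <<'E'
from h import *
st()
a=get_image("scene");b=get_image("top")
w=np.hstack([a[60:330,150:450],b[60:330,130:430]])
cv2.imwrite("pics/v5.png",cv2.resize(w,None,fx=1.33,fy=1.33))
for n,P in [("shelf",(0,0,0))]: pass
E
```

```text
t 3.0 xyz [475.9 -86.4 240. ] uvz [481.2 -49.5 240. ] xang -1.649 down -1.0 F [ 0.8 -0.8 -0.2] w 88.0 q [-0.2   0.21  1.94 -0.    0.99  1.44]
```

View pics/v5.png

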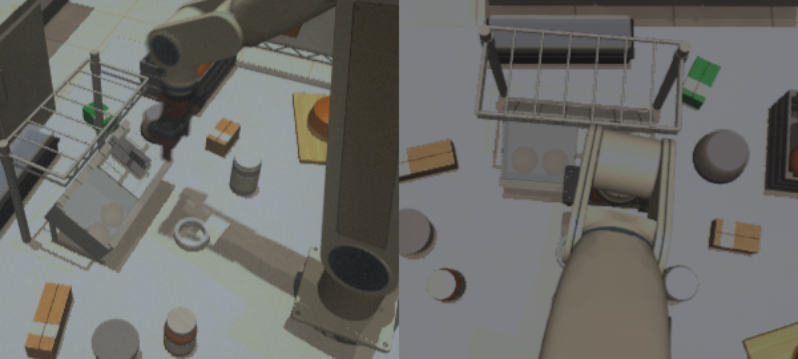

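The gripper stands in front of the keeper. The wrist knuckle shows at about (165,45) in the left half, and it leans over the tool, so I'll work out how high it sits.

```bash
python3 - <<'E'
from h import *
o=get_obs(); p=o["ee_pos"]; ev=np.array([.077,.997,0])
for D in range(120,330,30):
    print(D,[proj("scene",p+ev*s+[0,0,D])[0].round().astype(int).tolist() for s in(0,60)],[proj("top",p+ev*s+[0,0,D])[0].round().astype(int).tolist() for s in(-60,0,60)])
a=get_image("scene");b=get_image("top")
w=np.hstack([cv2.resize(a[70:190,215:315],None,fx=4,fy=4,interpolation=2),cv2.resize(b[130:250,230:330],None,fx=4,fy=4,interpolation=2)])
cv2.imwrite("pics/v6.png",np.clip(w*1.5,0,255).astype(np.uint8))
E
```

```text
120 [[281, 138], [272, 150]] [[320, 203], [294, 201], [267, 199]]
150 [[282, 130], [272, 142]] [[322, 201], [295, 198], [268, 196]]
180 [[282, 122], [273, 134]] [[325, 198], [296, 196], [268, 194]]
210 [[282, 113], [273, 125]] [[327, 195], [298, 193], [268, 191]]
240 [[283, 104], [273, 116]] [[329, 192], [299, 190], [269, 188]]
270 [[283, 95], [274, 107]] [[332, 189], [300, 187], [269, 184]]
300 [[284, 85], [274, 97]] [[335, 186], [302, 183], [270, 181]]
```

View pics/v6.png

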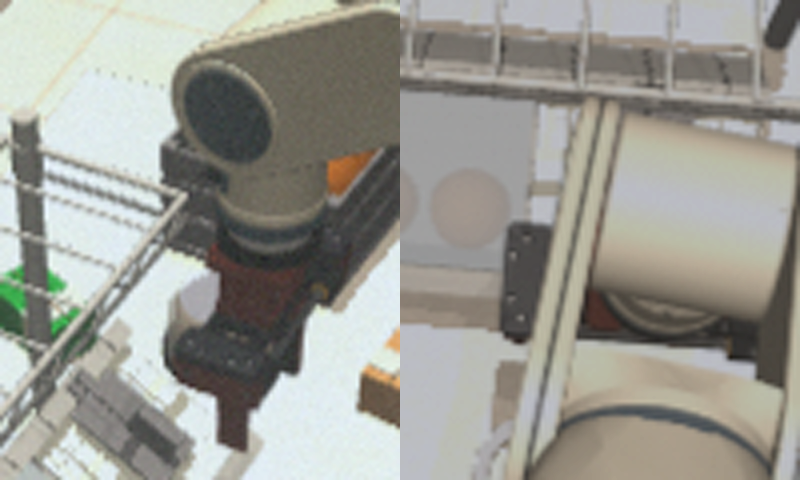

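The wrist axis sits about 300 mm above the TCP with a radius near 47 mm, so it clears the shelf top. The gripper body only needs u ≤ about 560. Next I descend in front of the keeper and move in astride the fin.

arm_command(targets=[[2,32,0,0],[0,32,0,0],[0,30,0,0],[0,0,20,0],[0,0,20,0],[0,0,18,0],[0,0,18,0],[0,0,0,0]])

```text
t: 3.87
ee_pos: [553.6, -98.5, 146.0]
orientation: [-1.168, 1.266, -1.27]
ft_force: [1.1, 0.6, 0.7]
width: 87.8
```

```bash
python3 - <<'E'
from h import *
st()
a=get_image("scene")
cv2.imwrite("pics/v7.png",np.clip(cv2.resize(a[100:230,180:320],None,fx=4.2,fy=4.2,interpolation=2)*1.5,0,255).astype(np.uint8))
E
```

```text
t 3.87 xyz [553.6 -98.5 146. ] uvz [559.5 -55.7 146. ] xang -1.651 down -1.0 F [1.1 0.6 0.7] w 87.8 q [-0.2   0.46  1.84 -0.    0.84  1.45]
```

View pics/v7.png

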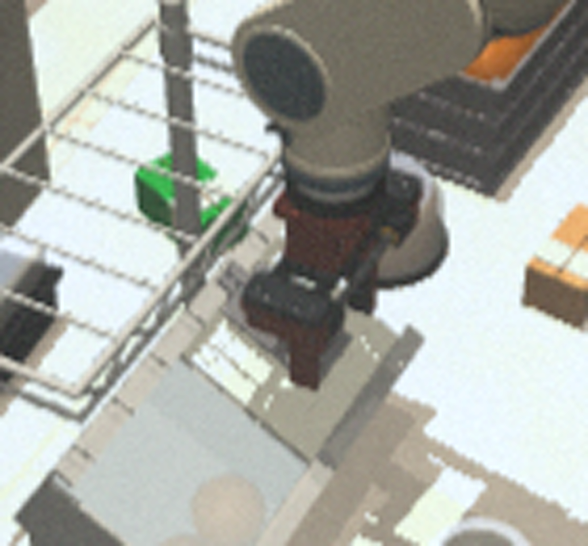

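No contact so far, and the gripper stands astride the fin. Closing on it.

arm_command(targets=[[-3.5,0,-1,0],[0,0,0,0],[0,0,0,0],[0,0,0,0],[0,0,0,0],[0,0,0,0]], gripper=0)

```text
t: 4.42
ee_pos: [550.0, -92.6, 145.8]
orientation: [-1.171, 1.266, -1.267]
ft_force: [0.1, 0.1, 0.1]
width: 51.2
```

arm_command(targets=[[0,0,0,0],[0,0,0,0]])

```text
t: 4.58
ee_pos: [550.2, -92.6, 145.7]
orientation: [-1.171, 1.266, -1.267]
ft_force: [-0.4, -0.1, 0.5]
width: 38.0
```

arm_command(targets=[[0,0,0,0],[0,0,0,0],[0,0,0,0],[0,0,0,0],[0,0,0,0],[0,0,0,0]])

```text
t: 5.08
ee_pos: [550.2, -91.3, 145.6]
orientation: [-1.169, 1.268, -1.265]
ft_force: [-0.1, 8.0, 0.4]
width: 13.6
```

Pinched at 13.6 mm, which matches the 14 mm fin. Pressing the tab along the bin's −z.

arm_command(targets=[[-1,2,1,0],[0,2.5,1.5,0],[0,2.5,1.5,0],[0,1,0.5,0],[0,0,0,0]])

```text
t: 5.5
ee_pos: [554.8, -91.5, 137.6]
orientation: [-1.171, 1.268, -1.266]
ft_force: [-1.8, 4.9, 7.4]
width: 13.8
```

The spring force of about 7.3 N means roughly 8 mm pressed. Sliding along +v.

arm_command(targets=[[-5,0,0,0],[-10,0,0,0],[-12,0,0,0],[-12,0,0,0]])

```text
t: 5.83
ee_pos: [557.8, -53.7, 137.9]
orientation: [-1.172, 1.267, -1.268]
ft_force: [-2.8, -1.1, 6.9]
width: 13.9
```

arm_command(targets=[[-14,0,0,0],[-14,0,0,0],[-14,0,0,0],[-14,0,0,0],[-14,0,0,0],[-14,0,0,0],[-14,0,0,0],[-5,0,0,0],[-3,0,0,0],[-3,0,0,0],[0,0,0,0]])

```text
t: 6.75
ee_pos: [566.8, 55.7, 138.1]
orientation: [-1.171, 1.266, -1.267]
ft_force: [-2.2, 1.2, 7.0]
width: 13.6
```

arm_command(targets=[[-2,0,0,0],[-2,0,0,0],[-1.5,0,0,0],[0,0,0,0]])

```text
t: 7.08
ee_pos: [567.0, 58.9, 138.1]
orientation: [-1.174, 1.264, -1.269]
ft_force: [-2.0, -11.2, 7.5]
width: 13.7
```

The −11 N shows the cover at its stop, fully open after 150 mm. Releasing, backing out and rising, then checking by camera.

arm_command(targets=[[1.5,0,0,0],[0,0,0,0],[0,0,0,0],[0,0,0,0],[0,-20,-15,0],[0,-30,-25,0],[0,-20,-35,0],[30,-15,-20,0],[30,0,-20,0],[30,0,0,0]], gripper=100)

```text
t: 7.92
ee_pos: [441.8, -21.6, 223.2]
orientation: [-1.173, 1.265, -1.265]
ft_force: [0.9, -0.5, -0.2]
width: 77.2
```

```bash
python3 - <<'E'
from h import *
st()
for c in("scene","top"):
    a=get_image(c); cv2.imwrite(f"pics/{c}_open.png",a)
    for t in("tab_fin","bay_floor"): print(c,t,[(np.round(d["at"],1).tolist(),round(d["conf"],2)) for d in tip_of(c,t)])
v=[638.4*np.cos(.077)+30.3*np.sin(.077),-638.4*np.sin(.077)+30.3*np.cos(.077),47.05,-.077]
Rb,t=binpose(v);print(t)
for P in[(0,72,124),(0,-79,4)]: print([proj(c,Rb@np.array(P)+t).round(1) for c in("scene","top")])
E
```

```text
t 7.92 xyz [441.8 -21.6 223.2] uvz [442.1  12.5 223.2] xang -1.647 down -1.0 F [ 0.9 -0.5 -0.2] w 77.2 q [-0.08  0.18  2.03 -0.    0.93  1.57]
scene tab_fin [([234.0, 204.1], 0.91)]
scene bay_floor [([240.4, 191.9], 0.81), ([226.1, 204.3], 0.54)]
top tab_fin [([235.1, 177.3], 0.64), ([168.7, 275.2], 0.36)]
top bay_floor [([292.2, 171.5], 0.89)]
[638.83919328 -18.89801926  47.05      ]
[array([[231.6, 205.1]]), array([[237.6, 176.7]])]
[array([[238.5, 191.7]]), array([[289. , 169.3]])]
```

I built the bin rotation in the wrong Euler order. Fixing it and refitting, with the new fin readings and the touch measurement added.

```bash
sed -i 's/from_euler("zy"/from_euler("ZY"/' h.py; python3 - <<'E'
from h import *
from scipy.optimize import least_squares
T=lambda x,y:(x/5+190,y/5+125); S=lambda x,y:(x/3.8+170,y/3.8+110)
obs=[("top",T(78,375),(-85,160,100.5)),("top",T(630,418),(-85,-160,100.5)),("top",T(80,343),(-66,160,100.5)),("top",T(632,385),(-66,-160,100.5)),
("top",T(504,284),(0,-78,130)),("top",(289.9,178.7),(0,-78,130)),
("scene",S(422,266),(-85,-160,100.5)),("scene",S(408,257),(-66,-160,100.5)),("scene",S(243,520),(-85,160,100.5)),("scene",S(238,497),(-66,160,100.5)),
("scene",S(325,262),(0,-78,130)),("scene",(254,173.1),(0,-78,130)),
("scene",(234,204.1),(0,72,124)),("top",(235.1,177.3),(0,72,124)),("scene",(240.4,191.9),(0,-79,4)),("top",(292.2,171.5),(0,-79,4))]
def f(v,touch=1):
    Rb,t=binpose(v); r=[proj(c,Rb@np.array(P)+t)[0]-uv for c,uv,P in obs]
    if touch:
        for y,p in((-78,(552,-91,146)),(72,(567,57.5,138))): r.append([(Rb[:,1]@(np.array(p)-t)-y)*1,0])
    return np.concatenate(r)
for k in(0,1):
    r=least_squares(f,[600,0,60,-.07],loss="soft_l1",x_scale=[1,1,1,.01],args=(k,))
    print(r.x.round(3)); 
print(r.fun.reshape(-1,2).round(1).tolist())
Rb,t=binpose(r.x)
for n,P in [("org",(0,0,0)),("fin",(0,-78,130)),("floor",(0,-79,4)),("lipnear",(-66,-79,100.5)),("lipfar",(66,-79,100.5)),("floorlow",(-81,-79,4)),("floorhi",(81,-79,4)),("cover86",(0,0,86))]:
    w=Rb@np.array(P)+t; print(n,w.round(1),uv(w).round(1))
E
```

```text
[ 6.37548e+02 -2.16450e+01  4.70210e+01 -8.30000e-02]
[ 6.37299e+02 -2.05860e+01  4.83060e+01 -8.30000e-02]
[[-0.6, 0.2], [-0.2, 1.0], [-0.7, 0.4], [0.2, 1.4], [-0.3, 0.3], [0.6, 3.4], [-0.4, -0.1], [-0.9, -1.2], [1.1, -0.9], [-2.4, 1.3], [-0.8, -3.6], [0.7, 2.2], [-2.8, 2.1], [1.3, -0.4], [-1.0, -1.1], [-2.6, -1.6], [0.8, 0.0], [-0.0, 0.0]]
org [637.3 -20.6  48.3] [637.   28.5  48.3]
fin [566.1 -92.9 160.9] [571.5 -49.1 160.9]
floor [628.8 -99.1  51.8] [634.5 -50.5  51.8]
lipnear [523.7 -90.4 102.3] [529.1 -49.9 102.3]
lipfar [637.6 -99.9 168.3] [643.4 -50.5 168.3]
floorlow [558.9 -93.3  11.3] [564.4 -50.1  11.3]
floorhi [ 698.7 -105.    92.3] [704.7 -50.9  92.3]
cover86 [594.4 -17.  122.8] [594.   28.8 122.8]
```

```bash
sed -i 's/^YAW=.*/YAW=-.083/' h.py; python3 - <<'E'
from h import *
k=.64
print("can top",onz("top",(533*k,427*k),110)); print("crate",[onz("top",(x*k,y*k),z).round(0) for x,y,z in((637,318,100),(637,330,0),(665,203,100))])
print("dome",onz("top",(581*k,277*k),78)); st()
c=np.array([425.7,-376.6]); a=np.array([np.cos(1.405),np.sin(1.405)]); print(c-35*a)
b=cv2.imread("pics/top_open.png"); im=b.copy()
P=np.array([[sx*50,sy*30,50] for sx,sy in((-1,-1),(-1,1),(1,1),(1,-1))])@R.from_euler("z",1.405).as_matrix().T+[*c,0]
s=5; o=np.array([330,170]); crop=cv2.resize(b[170:290,330:430],None,fx=s,fy=s,interpolation=2); crop=np.clip(crop*1.4,0,255).astype(np.uint8)
cv2.polylines(crop,[((proj("top",P)-o+.5)*s).astype(np.int32)],True,(0,0,255),1)
cv2.imwrite("pics/v8.png",crop)
E
```

```text
can top [ 321.35561015 -232.39038309  110.        ]
crate [array([ 518., -433.,  100.]), array([ 512., -466.,    0.]), array([ 740., -502.,  100.])]
dome [ 600.25072613 -340.08211954   78.        ]
t 8.22 xyz [445.4 -20.9 222.5] uvz [445.6  16.1 222.5] xang -1.649 down -1.0 F [-0.1 -0.1  0.2] w 87.9 q [-0.07  0.18  2.03  0.    0.93  1.58]
[ 419.92367734 -411.12005354]
```

View pics/v8.png

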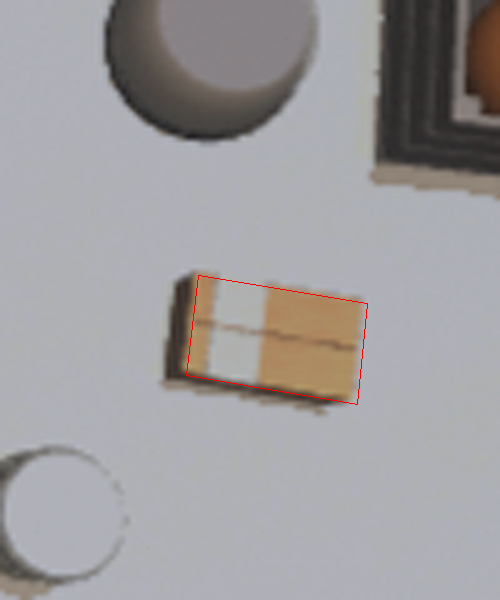

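The projected box outline lies on the box's top face within about a pixel. Turning and travelling to above its near end.

arm_command(targets=[[0,0,0,-0.1236],[0,0,0,-0.1236],[0,0,0,-0.1236],[0,0,0,-0.1236],[0,0,0,-0.1236],[0,0,0,-0.1236],[0,0,0,-0.1236],[0,0,0,-0.1236],[0,0,0,-0.1236],[0,0,0,-0.1236],[0,0,0,-0.1236],[0,0,0,-0.1236],[0,0,0,0]], gripper=100)

```text
t: 9.3
ee_pos: [445.3, -20.3, 222.3]
orientation: [-1.567, 0.126, -0.125]
ft_force: [-0.4, -1.0, 0.7]
width: 87.9
```

arm_command(targets=[[3.9,0,-38.9,0],[3.9,0,-38.9,0],[3.9,0,-38.9,0],[3.9,0,-38.9,0],[3.9,0,-38.9,0],[3.9,0,-38.9,0],[3.9,0,-38.9,0],[3.9,0,-38.9,0],[3.9,0,-38.9,0],[3.9,0,-38.9,0],[0,0,0,0],[0,0,0,0]])

```text
t: 10.3
ee_pos: [419.3, -412.7, 221.9]
orientation: [-1.566, 0.135, -0.134]
ft_force: [0.1, 1.1, -0.2]
width: 87.9
```

```bash
python3 - <<'E'
from h import *
o=st(); M=R.from_rotvec(o["orientation"]).as_matrix(); print((M.T@(np.array([420,-411,41])-o["ee_pos"])).round(1))
E
```

```text
t 10.3 xyz [ 419.3 -412.7  221.9] uvz [ 452.1 -376.5  221.9] xang -0.171 down -1.0 F [ 0.1  1.1 -0.2] w 87.9 q [-0.8   0.39  1.73  0.    1.02 -0.63]
[  0.4 180.9   1.7]
```

arm_command(targets=[[0,36,1.5,0],[0,36,0,0],[0,36,0,0],[0,30,0,0],[0,20,0,0],[0,16,0,0],[0,10,0,0],[0,0,0,0]])

```text
t: 10.97
ee_pos: [419.0, -407.5, 36.6]
orientation: [-1.564, 0.133, -0.128]
ft_force: [0.1, 0.2, 0.0]
width: 88.1
```

arm_command(targets=[[0,0,0,0],[0,0,0,0],[0,0,0,0],[0,0,0,0],[0,0,0,0],[0,0,0,0],[0,0,0,0],[0,0,0,0]], gripper=0)

```text
t: 11.63
ee_pos: [419.9, -410.3, 39.7]
orientation: [-1.568, 0.129, -0.131]
ft_force: [0.7, 1.7, 6.5]
width: 59.8
```

Gripped at 59.8 mm. Lifting and checking for droop.

arm_command(targets=[[0,-8,0,0],[0,-12,0,0],[0,-20,0,0],[0,-35,0,0],[0,-35,0,0],[0,-35,0,0],[0,-35,0,0],[0,0,0,0],[0,0,0,0]])

```text
t: 12.38
ee_pos: [420.2, -410.7, 221.6]
orientation: [-1.57, 0.127, -0.133]
ft_force: [-0.1, 0.1, -3.3]
width: 60.2
```

```bash
python3 - <<'E'
from h import *
o=st(); print(o["moment"])
a=get_image("scene")
cv2.imwrite("pics/v9.png",np.clip(cv2.resize(a[80:200,270:400],None,fx=4.5,fy=4.5,interpolation=2)*1.5,0,255).astype(np.uint8))
E
```

```text
t 12.38 xyz [ 420.2 -410.7  221.6] uvz [ 452.8 -374.4  221.6] xang -0.166 down -1.0 F [-0.1  0.1 -3.3] w 60.2 q [-0.79  0.39  1.73 -0.    1.02 -0.63]
[-0.10367184 -0.03207756 -0.00777817]
```

View pics/v9.png

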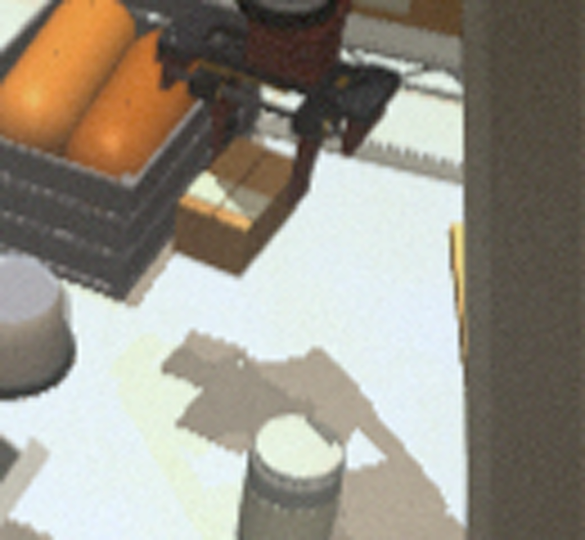

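The box is held level and weighs about 0.34 kg. The grip is about 19 mm from its end. Turning it to point up the slope, then carrying it over.

arm_command(targets=[[0,0,0,0.124],[0,0,0,0.124],[0,0,0,0.124],[0,0,0,0.124],[0,0,0,0.124],[0,0,0,0.124],[0,0,0,0.124],[0,0,0,0.124],[0,0,0,0.124],[0,0,0,0.124],[0,0,0,0.124],[0,0,0,0.124],[0,0,0,0]])

```text
t: 13.52
ee_pos: [418.3, -408.7, 216.4]
orientation: [-1.167, 1.277, -1.269]
ft_force: [0.6, 0.1, -2.0]
width: 59.6
```

arm_command(targets=[[-20,0,3,0],[-34,0,7,0],[-36,0,8,0],[-36,0,8,0],[-36,0,8,0],[-36,0,8,0],[-36,0,8,0],[-36,0,8,0],[-34,0,7,0],[-20,0,5,0],[0,0,0,0],[0,0,0,0]])

```text
t: 14.52
ee_pos: [515.4, -91.7, 217.5]
orientation: [-1.173, 1.268, -1.265]
ft_force: [0.2, 0.5, -2.5]
width: 59.9
```

```bash
python3 - <<'E'
from h import *
o=st(); print(o["moment"])
a=get_image("scene")
g=o["ee_pos"]; c=np.cos(YAW);s=np.sin(YAW); eu=np.array([c,s,0]);ev=np.array([-s,c,0])
im=cv2.resize(a[90:220,190:330],None,fx=4.2,fy=4.2,interpolation=2)
im=np.clip(im*1.5,0,255).astype(np.uint8)
for th,col in((0,(0,0,255)),):
    P=[]
    for du,dz in((-19,-40),(81,-40),(81,10),(-19,10)):
        P.append(g+eu*(du*np.cos(th)-dz*np.sin(th))+ev*30+[0,0,du*np.sin(th)+dz*np.cos(th)])
    cv2.polylines(im,[((proj("scene",np.array(P))-[190,90]+.5)*4.2).astype(np.int32)],True,col,1)
cv2.imwrite("pics/v10.png",im)
E
```

```text
t 14.52 xyz [515.4 -91.7 217.5] uvz [521.2 -48.7 217.5] xang -1.648 down -1.0 F [ 0.2  0.5 -2.5] w 59.9 q [-0.2   0.31  1.87 -0.    0.97  1.45]
[-0.00927086  0.10852301  0.0072696 ]
```

View pics/v10.png

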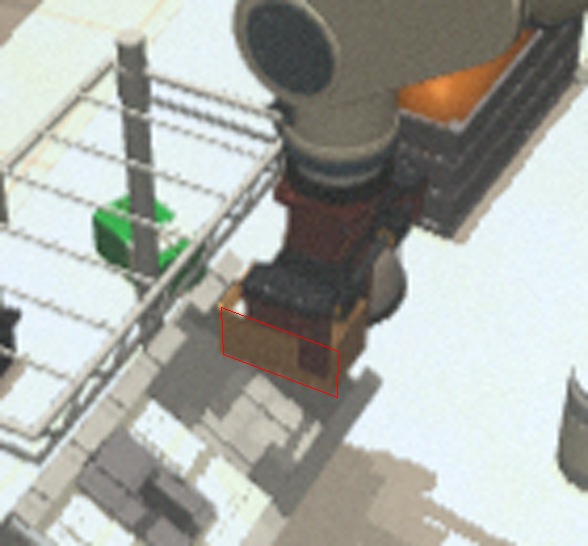

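The box is level and lies where I predicted. Moving forward, lowering through the mouth, forward again, and down toward contact.

arm_command(targets=[[1,0,15,0],[0.5,0,14,0],[0,0,2,0],[0,12,0,0],[0,15,0,0],[0,15,0,0],[0,15,0,0],[0,10,0,0],[0,0,0,0]])

```text
t: 15.32
ee_pos: [544.1, -96.9, 148.8]
orientation: [-1.172, 1.275, -1.267]
ft_force: [-0.4, 0.4, -3.0]
width: 60.2
```

arm_command(targets=[[0,4,4,0],[0,8,4,0],[0,10,3,0],[0,10,0,0],[0,8,0,0],[0,5,0,0],[0,0,0,0]])

```text
t: 15.9
ee_pos: [557.1, -97.5, 105.2]
orientation: [-1.17, 1.272, -1.269]
ft_force: [-0.2, 0.8, -2.0]
width: 59.6
```

arm_command(targets=[[0,4,0,0],[0,4,0,0],[0,3,0,0],[0,3,0,0],[0,0,0,0]])

```text
t: 16.32
ee_pos: [556.4, -97.7, 92.4]
orientation: [-1.171, 1.272, -1.269]
ft_force: [-6.2, -0.5, 2.2]
width: 59.7
```

arm_command(targets=[[0,3,0,0],[0,3,0,0],[0,0,0,0]])

```text
t: 16.57
ee_pos: [556.0, -97.6, 86.3]
orientation: [-1.171, 1.273, -1.268]
ft_force: [-6.3, 0.1, 3.6]
width: 59.5
```

The far corner is on the floor and the box is pivoting in the grip under small forces. Continuing.

arm_command(targets=[[0,3,0,0],[0,3,0,0],[0,2,0,0],[0,0,0,0]])

```text
t: 16.9
ee_pos: [555.8, -97.6, 78.3]
orientation: [-1.171, 1.273, -1.268]
ft_force: [-7.3, 0.3, 2.4]
width: 60.1
```

arm_command(targets=[[0,2,0,0],[0,2,0,0],[0,2,0,0],[0,0,0,0]])

```text
t: 17.23
ee_pos: [555.9, -97.6, 72.3]
orientation: [-1.171, 1.273, -1.268]
ft_force: [-7.4, 0.3, 2.0]
width: 59.9
```

arm_command(targets=[[0,2,0,0],[0,1,0,0],[0,0,0,0]])

```text
t: 17.48
ee_pos: [556.1, -97.7, 69.5]
orientation: [-1.171, 1.273, -1.268]
ft_force: [-7.0, -0.8, 2.1]
width: 59.9
```

arm_command(targets=[[0,0,0,0],[0,0,0,0],[0,0,0,0],[0,0,0,0]], gripper=100)

```text
t: 17.82
ee_pos: [558.4, -97.8, 70.0]
orientation: [-1.168, 1.269, -1.271]
ft_force: [-0.2, -0.8, -0.6]
width: 83.0
```

arm_command(targets=[[0,-15,0,0],[0,-30,-4,0],[0,-35,-20,0],[0,-35,-35,0],[0,-15,-40,0],[-20,0,-35,0],[-30,0,0,0],[-30,0,0,0],[0,0,0,0]])

```text
t: 18.57
ee_pos: [437.6, -4.4, 194.5]
orientation: [-1.168, 1.267, -1.269]
ft_force: [0.2, -0.1, 0.6]
width: 87.7
```

```bash
python3 - <<'E'
from h import *
st()
w=[]
for c,(r0,c0) in (("scene",(130,190)),("top",(130,220))):
    a=get_image(c); cv2.imwrite(f"pics/{c}_placed.png",a); w.append(cv2.resize(a[r0:r0+100,c0:c0+100],None,fx=4,fy=4,interpolation=2))
    print(c,[(np.round(d["at"],1).tolist(),round(d["conf"],2)) for d in tip_of(c,"short_box")])
cv2.imwrite("pics/v11.png",np.clip(np.hstack(w)*1.4,0,255).astype(np.uint8))
E
```

```text
t 18.57 xyz [437.6  -4.4 194.5] uvz [436.4  31.9 194.5] xang -1.652 down -1.0 F [ 0.2 -0.1  0.6] w 87.7 q [-0.04  0.22  2.07  0.    0.86  1.61]
scene [([248.8, 192.8], 0.87), ([224.6, 152.0], 0.46)]
top [([350.2, 124.6], 0.83), ([289.2, 178.0], 0.7)]
```

View pics/v11.png

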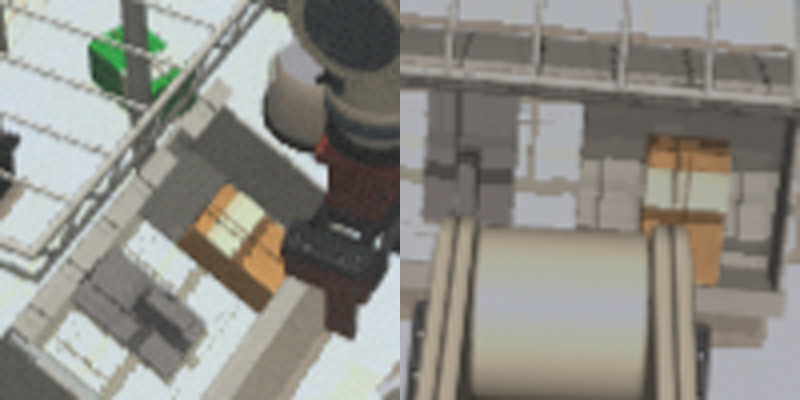

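The box sits right side up in the right bay, with its label end up the slope. I'll check it's flat by fitting its pose numerically.

```bash
python3 - <<'E'
from h import *
Rb,t=binpose([637.3,-20.6,48.3,-.083])
for x,y,pt in((-31,-79,0),(-31,-84,0),(-25,-79,8),(-31,-79,8)):
    th=np.radians(-pt)  # near end raised pt deg, far corner stays on floor
    c,s=np.cos(th),np.sin(th); P=[]
    for dx,dy,dz in((100,30,50),(100,-30,50),(0,30,50),(100,30,0)):
        ax=dx-100; P.append(Rb@np.array([x+50+ax*c-dz*s, y+dy, 4+ax*s+dz*c])+t)
    P=np.array(P); print(x,y,pt,"scene farL,farR,nearL,farLbot",proj("scene",P).round(1).tolist(),"top",proj("top",P)[:2].round(1).tolist())
print("obs scene farL 235,189 farR 247,176.3 ; top farL 282.5,164 farR 302,164")
E
```

```text
-31 -79 0 scene farL,farR,nearL,farLbot [[236.8, 186.9], [245.3, 175.9], [259.1, 205.5], [231.0, 192.9]] top [[280.4, 167.3], [301.0, 169.1]]
-31 -84 0 scene farL,farR,nearL,farLbot [[237.5, 186.0], [246.0, 175.0], [259.7, 204.5], [231.7, 192.0]] top [[282.1, 167.5], [302.7, 169.2]]
-25 -79 8 scene farL,farR,nearL,farLbot [[233.8, 184.5], [242.4, 173.6], [257.7, 201.4], [229.7, 191.8]] top [[280.8, 163.0], [301.5, 164.7]]
-31 -79 8 scene farL,farR,nearL,farLbot [[235.2, 185.7], [243.7, 174.7], [259.0, 202.5], [231.0, 192.9]] top [[280.6, 165.0], [301.3, 166.7]]
obs scene farL 235,189 farR 247,176.3 ; top farL 282.5,164 farR 302,164
```

The camera check can't settle flatness either way. I'll press lightly on the box's lower end with closed fingers: if it's flat, contact comes at TCP z of about 82.

arm_command(targets=[[20,0,20,0],[32,0,25,0],[32,0,25,0],[0,0,25,0],[0,0,17,0],[0,0,0,0],[0,10,0,0],[0,20,0,0],[0,20,0,0],[0,15,0,0],[0,12,0,0],[0,8,0,0],[0,0,0,0]], gripper=0)

```text
t: 19.85
ee_pos: [540.3, -100.2, 106.9]
orientation: [-1.171, 1.273, -1.268]
ft_force: [0.4, 0.6, 0.1]
width: 4.7
```

arm_command(targets=[[0,3,0,0],[0,3,0,0],[0,2,0,0],[0,2,0,0],[0,0,0,0]])

```text
t: 20.27
ee_pos: [542.1, -100.4, 98.8]
orientation: [-1.169, 1.27, -1.27]
ft_force: [0.4, 0.0, -0.1]
width: 0.5
```

arm_command(targets=[[0,3,0,0],[0,2,0,0],[0,2,0,0],[0,0,0,0]])

```text
t: 20.6
ee_pos: [541.8, -100.4, 91.3]
orientation: [-1.169, 1.271, -1.27]
ft_force: [-0.2, -0.5, 0.3]
width: 1.1
```

arm_command(targets=[[0,2,0,0],[0,2,0,0],[0,0,0,0]])

```text
t: 20.85
ee_pos: [541.9, -100.4, 87.4]
orientation: [-1.169, 1.27, -1.27]
ft_force: [-0.0, 0.3, -0.9]
width: 0.8
```

arm_command(targets=[[0,2,0,0],[0,2,0,0],[0,0,0,0]])

```text
t: 21.1
ee_pos: [542.3, -100.5, 83.8]
orientation: [-1.169, 1.27, -1.27]
ft_force: [-0.8, 0.3, 2.9]
width: 0.4
```

arm_command(targets=[[0,1.5,0,0],[0,1.5,0,0],[0,0,0,0]])

```text
t: 21.35
ee_pos: [542.6, -100.5, 83.0]
orientation: [-1.168, 1.269, -1.271]
ft_force: [-7.0, 1.2, 25.2]
width: 0.4
```

The box is firmly flat, with contact at z 83 against the predicted 82.4. Going back to the fin to close the cover.

arm_command(targets=[[0,-10,0,0],[0,-30,0,0],[0,-35,-10,0],[0,-25,-35,0],[-35,0,-24,0],[-40,0,0,0],[-40,0,0,0],[-35,0,0,0],[-9,0,0,0],[0,20,0,0],[0,23,0,0],[0,0,0,0]], gripper=100)

```text
t: 22.35
ee_pos: [485.6, 62.7, 134.1]
orientation: [-1.174, 1.273, -1.267]
ft_force: [-1.4, 0.1, -0.3]
width: 77.0
```

```bash
python3 - <<'E'
from h import *
st()
E
```

```text
t 22.35 xyz [485.6  62.7 134.1] uvz [478.7 102.8 134.1] xang -1.653 down -1.0 F [-1.4  0.1 -0.3] w 77.0 q [ 0.1   0.39  1.99 -0.    0.76  1.76]
```

arm_command(targets=[[-1,-7,10,0],[0,0,20,0],[0,0,20,0],[0,0,20,0],[0,0,10,0],[0,0,0,0],[0,0,0,0]])

```text
t: 22.93
ee_pos: [568.0, 56.9, 144.7]
orientation: [-1.168, 1.27, -1.271]
ft_force: [-0.5, 0.0, 0.2]
width: 87.8
```

arm_command(targets=[[0,0,0,0],[0,0,0,0],[0,0,0,0],[0,0,0,0],[0,0,0,0],[0,0,0,0],[0,0,0,0],[0,0,0,0],[0,0,0,0],[0,0,0,0],[0,0,0,0],[0,0,0,0],[0,0,0,0]], gripper=0)

```text
t: 24.02
ee_pos: [567.8, 57.5, 144.0]
orientation: [-1.169, 1.27, -1.27]
ft_force: [0.4, 2.0, -0.0]
width: 13.5
```

arm_command(targets=[[4,1,0.5,0],[10,0.5,0,0],[13,0,0,0],[13,0,0,0],[13,0,0,0],[13,0,0,0],[13,0,0,0],[13,0,0,0],[13,0,0,0],[13,0,0,0],[13,0,0,0],[8,0,0,0],[4,0,0,0],[0,0,0,0]])

```text
t: 25.18
ee_pos: [556.2, -86.7, 143.0]
orientation: [-1.169, 1.27, -1.271]
ft_force: [-2.6, -0.9, 5.4]
width: 13.9
```

arm_command(targets=[[2,0,0,0],[2,0,0,0],[2,0,0,0],[0,0,0,0]])

```text
t: 25.52
ee_pos: [555.8, -91.4, 142.9]
orientation: [-1.168, 1.271, -1.27]
ft_force: [-2.3, 2.8, 6.0]
width: 13.6
```

arm_command(targets=[[1.5,0,0,0],[1,0,0,0],[0,0,0,0],[0,-3,-1.7,0],[0,-3,-1.7,0],[0,-1,-0.6,0],[0,0,0,0]])

```text
t: 26.1
ee_pos: [552.2, -91.6, 149.1]
orientation: [-1.165, 1.271, -1.269]
ft_force: [4.0, 12.7, -3.0]
width: 13.7
```

At the shut stop, and the tab has followed the fin back up to its top limit. Releasing and withdrawing.

arm_command(targets=[[-1,0,0,0],[0,0,0,0],[0,0,0,0],[0,0,0,0],[0,0,0,0],[0,-5,-10,0],[0,-20,-30,0],[0,-30,-35,0],[0,-30,-35,0],[35,-20,-30,0],[40,0,-10,0],[40,0,0,0],[40,0,0,0],[40,0,0,0],[40,0,0,0],[40,0,0,0],[0,0,0,0],[0,0,0,0]], gripper=100)

```text
t: 27.6
ee_pos: [390.7, -350.5, 245.3]
orientation: [-1.167, 1.273, -1.273]
ft_force: [0.1, 0.3, -0.0]
width: 87.7
```

```bash
python3 - <<'E'
from h import *
st(); r={}
w=[]
for c in("scene","top"):
    a=get_image(c)
    r[c]=tip_of(c,"tab_fin"); print(c,[(np.round(d["at"],1).tolist(),round(d["conf"],2)) for d in r[c]],"start was scene 254,173.1 top 289.9,178.7")
    i=cv2.imread(f"pics/{c}0.png"); sl=(slice(120,265),slice(170,350))
    print("diff vs start near fin",np.abs(a.astype(int)-i)[160:200,240:270].mean() if c=="scene" else np.abs(a.astype(int)-i)[170:195,262:320].mean())
    w.append(cv2.resize(a,(400,300)) if 0 else cv2.resize(a[110:260,170:350],None,fx=2.2,fy=2.2,interpolation=2))
cv2.imwrite("pics/v12.png",np.clip(np.hstack(w)*1.4,0,255).astype(np.uint8))
E
```

```text
t 27.6 xyz [ 390.7 -350.5  245.3] uvz [ 418.4 -316.9  245.3] xang -1.657 down -1.0 F [ 0.1  0.3 -0. ] w 87.7 q [-0.75  0.27  1.85 -0.    1.03  0.9 ]
scene [([254.4, 174.3], 0.65)] start was scene 254,173.1 top 289.9,178.7
diff vs start near fin 6.505277777777778
top [([292.0, 180.4], 0.57)] start was scene 254,173.1 top 289.9,178.7
diff vs start near fin 4.437931034482759
```

View pics/v12.png

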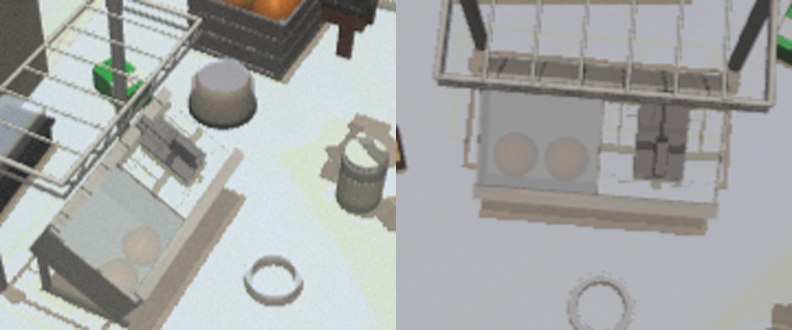

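The cover is back over the right bay, and the dome, can and tape are undisturbed. I'll register the fin patch against the start picture, and hand in if it matches.

```bash
python3 - <<'E'
from h import *
ok=True
for c,(r,k) in {"scene":((160,198),(232,266)),"top":((160,194),(272,308))}.items():
    a=get_image(c); i=cv2.imread(f"pics/{c}0.png"); U=lambda x:cv2.cvtColor(cv2.resize(x,None,fx=4,fy=4,interpolation=2),6)
    T=U(i[r[0]+5:r[1]-5,k[0]+5:k[1]-5]); m=cv2.matchTemplate(U(a[r[0]:r[1],k[0]:k[1]]),T,cv2.TM_CCOEFF_NORMED); _,v,_,l=cv2.minMaxLoc(m)
    d=np.array(l)/4-5; print(c,v,d); ok&=bool(np.abs(d).max()<.8)
print(ok)
if ok: print(close_job())
E
```

```text
scene 0.9972595572471619 [0. 0.]
top 0.9980729222297668 [0. 0.]
True
the job is handed in; nothing more can be done
None
```

The short cardboard box is in the keeper's right bay, the cover is fully shut and its tab is up. I handed the job in at about 28 s of robot time; no verdict was given.

**What I did:**
- I pinched the fin, pressed the tab down about 8 mm, and slid the cover 150 mm to its open stop.
- I gripped the short box near one end, lowered it through the mouth, let it pivot onto the sloping floor, and released it.
- I slid the cover back to its shut stop and let the tab rise before moving away.

**Last checks:**
- **Box flat:** the camera readings were ambiguous between flat and a few degrees tilted. I pressed on the box's lower end instead, and it was firm at 83 mm against 82.4 mm expected for a flat box. That press peaked at about 25 N, more than the 10 N or so I had planned.
- **Cover and tab:** the fin matches its starting position in both cameras with 0 px shift. The forces before release also showed the cover at its shut stop and the tab at its top.
- **Other goods:** the dome, can and tape look unmoved in the last picture, and only the short box was picked up. I did not check the long box, tub or jar after the early views. Nothing in the moves went near them.

**Disagreements:** I had the bin's rotation in the wrong order at first, which put my estimate a few millimetres off. I refitted it before placing the box. The box detector also kept reporting the green look-alike; I left that alone.

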